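Bolt down the sprung scrap-chute flap

TASK

The scrap chute in the pull-out maple board is standing open. Press its sprung steel flap down until it lies level and, keeping it down, slide its bolt fully home under the keeper so that the flap stays shut when you let go. Press gently, no harder than the flap needs (over 25 N down on it is too much), and leave the scraper, spoons, bowl and canister where they are.

Things in the scene. Friction and masses are not known exactly. Their poses are not given: they have to be found in the camera images.
- board: Fixed pull-out maple board, 320 mm of it showing in x, 480 mm in y, top 45 mm up. Origin: on the worktop under the centre of the scrap-chute hole. z up; +x towards the quartz counter slab over its far end (slab from x = 170 mm, top 82 mm up); +y to the left when facing the counter.
- chute (a point): Centre of the hole, at the board's top; axes as the board's. Round it sits the steel chute unit (frame 180 x 180 mm, top 8 mm above the board; flap, bolt, keeper). The unit is set on levelling screws: all its parts stand 0 to 14 mm HIGHER than the heights told by this and the next three points, and up to 2 mm off in x and y; no reading tells how much, so feel for it.
- hinge (a point): Drawing position (see chute) of the middle of the flap's hinge line, which runs along board y, 75 mm beyond the hole's centre. The flap extends from it towards board -x, its front edge 145 mm away; 110 mm wide (y -55 to +55 mm), 4 mm thick. Level, its top is 2 mm above this point.
- flap (a joint): Tilt of the steel flap, rad: 0 level, positive front edge raised. Rests sprung open at 0.36; meets rubber buffers at -0.004. Pressing down 125 mm from the hinge takes about 3 N at first, 11 N at level (more nearer the hinge), then some 10 N more per mm on the buffers. More than 25 N down on it (tilt -0.015) spoils it. Unbolted it springs up; bolted it rests at about +0.012 against the keeper.
- keeper (a point): Drawing position (see chute) of the middle of the underside of the keeper's roof: a fixed steel bridge on the frame's left side, 40 mm in board x, 26 mm in y, closed at its +y end, roof 5 mm thick. The bolt slides in under it towards +y; with the flap level the bolt's top is 1.5 mm below the roof. With the flap too high the bolt butts against the keeper.
- post (a point): Drawing position (see chute) of the foot, at the plate's top, of the bolt's thumb post, with the flap level and bolt travel 0: 125 mm from the hinge. Upright round post 14 mm thick, 31 mm high, in one piece with the bolt; it tilts with the flap and moves with the travel. The plate on its -y side is bare.
- bolt (a joint): Travel of the slide bolt along the flap towards board +y, m: 0 drawn back, 0.030 fully home on a rubber pad (about 4 N more per mm beyond); starts at 0 to 0.008 and stays where left (1.5 N to slide, up to 6 N when loaded by the keeper). Rod 10 mm thick, axis 7 mm above the plate, running from the post towards +y; flat tip 47 mm from the post's axis.
- scraper: Stainless bench scraper lying on the board, 98 x 150 mm, 25 mm high; origin under its middle. Bystander.
- spoons: Red plastic measuring spoons on a ring, fanned out flat on the board, 12 mm high, 130 mm long; origin at the ring. Bystander.
- bowl: White ceramic prep bowl, 110 mm across, 50 mm high; origin under its middle. Stands at the back left or back right of the board. Bystander.
- canister: Closed steel canister, 84 mm across, 100 mm high; origin under its middle. Stands at the other back corner. Bystander.

How it is judged:
On the way, in this order (a step that is already met when the one before it is completed fails the run):
1. the flap is pressed level (value of joint flap below 0.035 rad), for 0.05 s.
2. the bolt is slid home under the keeper with the flap level (value of joint flap below 0.03 rad and value of joint bolt above 0.026 m), for 0.1 s.
At the end, for the whole second after the job is handed in: The flap lies level to within 0.03 rad and at rest, held by its bolt, which is home under the keeper (travel over 26 of 30 mm); nothing touches it (all of step 2 and value of joint flap above -0.017 rad and velocity of joint flap below 0.05 rad/s).
It fails at once if the flap is pressed down with more than 25 N (on its plate, or by its post until it is squashed more than 0.017 rad below level) (contact force between flap_c0 and the fingers above 25 N or contact force between flap_c0 and the arm above 25 N or value of joint flap below -0.017 rad).
It fails at once if the scraper is shifted more than 20 mm (distance of scraper from where it was at the start of the episode above 0.02 m).
It fails at once if the spoons are shifted more than 20 mm (distance of spoons from where it was at the start of the episode above 0.02 m).
It fails at once if the bowl is shifted more than 20 mm (distance of bowl from where it was at the start of the episode above 0.02 m).
It fails at once if the canister is shifted more than 20 mm (distance of canister from where it was at the start of the episode above 0.02 m).
It also fails if it takes over 56 s, if anything falls off the work surface, if the arm or the gripper's body presses on something with over 40 N, if the wrist force passes 120 N, or if a joint passes its speed limit or range.

ROBOT

A 6-joint arm with a two-finger parallel gripper is mounted at the origin on the work surface. World frame = base frame: x ahead of the robot, y to its left, z up, the work surface at z = 0. Lengths are in m, angles in rad, forces in N, time in s.
With the tool pointing down it reaches from about 0.3 to 0.75 m from the base axis. Payload 8.5 kg.
Tool frame: the origin (TCP) lies between the finger pads; the fingertips stand 25 mm ahead of it and the grasp point (between the pads) lies 6 mm ahead of it; z points along the fingers, y is the line along which they close (so a half turn about z gives the same grasp; the last joint's range is limited). The gripper opens to 85 mm and grips with 20 to 120 N. Pads are 22 mm wide; open, the fingers measure 114 mm over their backs; the gripper's body (76 mm by 85 mm) begins 54 mm behind the grasp point. The pads swing forward as they close: fully open they stand 13 mm farther back than shut.
Start: joints at [1.027, 0.381, 1.297, -0, 1.464, -0.215], TCP at [0.178, 0.521, 0.256] pointing down, gripper open.
Joint ranges: [-3.11, 3.11], [-0.89, 2.33], [0.22, 2.48], [-1.42, 4.56], [0.17, 2.85], [-2.88, 2.88]. Speed limits (rad/s): [2.39, 2.39, 3.14, 3.14, 3.14, 3.14].

INTERFACE

Orientations are given as a 3x3 rotation matrix whose columns are the frame's x, y, z axes.
In Python, from plant import bot gives the robot as it stands.
- The arm moves only by the tool send_rows, never from a script. Its argument "steps" is a list of rows, each an object with "claw": the finger opening in mm, from 0 to 85.4; "delta_pos": the shift along the tool's x, y, z in mm, a list of three; "twist": the turn about the tool's z in degrees. A call has 1 to 8 rows; each row is the pose to reach, as a shift and turn from the pose commanded when the call began, along the tool's axes at that moment; what a row does not reach only later rows make up. A row lasts 1/12 s, in which the tool goes at most 41.7 mm and 7.16 degrees, less where a joint would pass 70% of its speed; a pose out of reach is approached as far as the arm can. A call with a gripper value outside its range is refused whole. The fingers move at their own pace and stop on an object; the grip force is fixed at half the most. Time passes only in rows, so rows that repeat a pose let the fingers close. It gives the time, the measured TCP pose, the force, the opening and the grip force at its end, in the units of the state.
- bot.observe(): the state, without advancing time (a new reading comes with each control period).
- bot.grab_frame(name): name is "scene" or "top" or "wrist"; returns a dict with "color" (400x640x3 uint8, red, green, blue), "fx", "fy", "cx", "cy" (pixels), "position" and "orientation" of the camera in the world; the wrist camera has in their place "hand_eye" (4x4, takes a point from camera to tool coordinates, whose origin is the TCP and whose axes are the flange's). Camera axes: x right, y down, z forward; pixel columns grow to the right and rows downward; lengths in m; the calibration is good to about 2 mm. A picture is of the moment at which its call begins: read the wrist's pose just before it. There is no depth.
- bot.job_done(): hands the job in; it is judged then, once.
The state is a dict: "t": time; "q": joint angles; "joint_velocities": joint speeds; "joint_efforts": joint torques, N m; "tcp_pos": TCP position; "tool_rot": TCP orientation; "force": force on the tool from outside, world axes, zero at the start; "ft_torque": the same for the moment, N m; "finger_gap": finger opening in m; "grip_force": force on a finger pad.
Only numpy, scipy, OpenCV 4.12 (cv2) and the standard library are available. Lean on these libraries where they do the work, as an engineer would, in place of code of your own. Each camera call takes 0.05 s, during which the arm holds its last target. There are 200 camera calls.

## Working session

There is one attempt and no reset: what is moved stays moved. The work goes in short steps, Python scripts to look and compute and a tool call to move; the robot and the scene stay as the last step left them, time stands still between calls to the robot, and variables do not carry over. Pictures are saved under pics/ and viewed, at most 10 in all, crops included, and the job is handed in when it is done.

Besides the shell and the picture viewer there is one more tool, called after "Request:" as name([rows], argument=value, ...), one row to a line, values as JSON. send_rows: Moves the arm, as the interface text tells. Its arguments: {"type":"object","properties":{"steps":{"type":"array","items":{"type":"object","properties":{"claw":{"type":"number"},"delta_pos":{"type":"array","items":{"type":"number"}},"twist":{"type":"number"}}}}},"required":["steps"]}

```bash
mkdir -p pics; python3 - <<'E'
from plant import bot
import cv2,numpy as np
s=bot.observe();print(s['t'],s['tcp_pos'],s['tool_rot'],s['force'],s['finger_gap'])
for n in ('scene','top'):
    f=bot.grab_frame(n);cv2.imwrite(f'pics/{n}.png',f['color'][...,::-1]);np.savez(f'{n}.npz',**f)
    print(n,f['fx'],f['fy'],f['cx'],f['cy'],f['position'],f['orientation'])
E
```

```text
0.0 [0.17747412 0.52030372 0.25570202] [[-9.46428477e-01  3.22912616e-01 -7.61532487e-04]
 [ 3.22913369e-01  9.46427659e-01 -1.28187286e-03]
 [ 3.06802489e-04 -1.45911000e-03 -9.99998888e-01]] [-0.58214573  0.04779795 -0.68786436] 0.08520697928775095
scene 383.7003414289543 383.7003414289543 325.829587256768 198.32749404209198 [1.10404134 0.56248349 0.55992456] [[-0.6875888   0.38012745 -0.61864753]
 [ 0.72571165  0.38764625 -0.5683951 ]
 [ 0.02375381 -0.83978182 -0.54240414]]
top 480.0856127804297 480.0856127804297 322.5434524342247 200.08516891924612 [0.44324542 0.06174702 1.06168395] [[ 8.53075041e-03 -9.91858280e-01  1.27060533e-01]
 [-9.99963519e-01 -8.40680016e-03  1.51175863e-03]
 [-4.31277809e-04 -1.27068794e-01 -9.91893813e-01]]
```

View pics/scene.png

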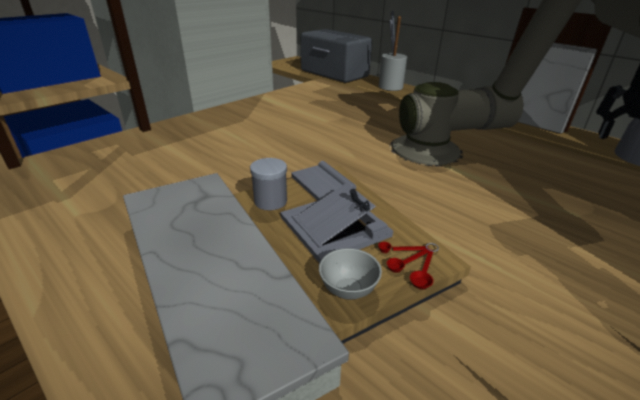

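View pics/top.png

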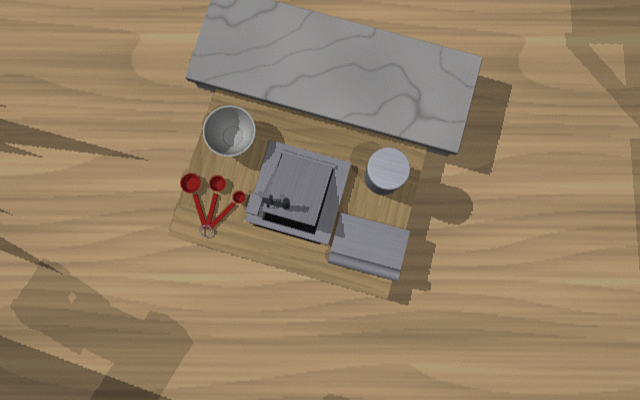

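The scene shows the open flap with its dark bolt, bowl on the left and canister on the right. In the top view the frame corners are near (270,142), (350,160), (328,243) and (248,222); the bolt and post are near (275,202). I'll zoom in for accurate corners.

```bash
python3 - <<'E'
import cv2
i=cv2.imread('pics/top.png')[130:260,225:365]
cv2.imwrite('pics/c.png',cv2.resize(i,None,fx=5,fy=4.6,interpolation=cv2.INTER_CUBIC)) if 0 else cv2.imwrite('pics/c.png',cv2.resize(i,None,fx=4.5,fy=4.5,interpolation=cv2.INTER_CUBIC))
E
```

```text
(no output)
```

View pics/c.png

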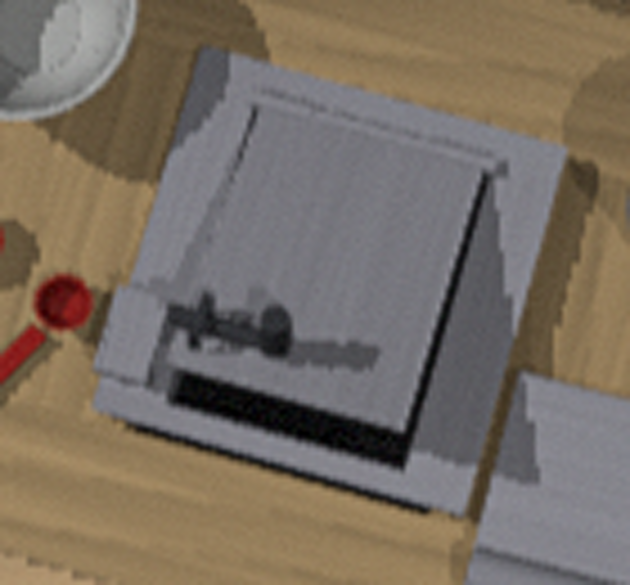

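The crop shows the frame's top corners at crop pixels (203,47), (567,150), (467,515) and (95,408). The keeper block is at the left and the post head near (277,330). I'll cast these onto the frame's top plane.

```bash
cat >h.py <<'E'
import numpy as np
def ray(f,uv,z):
    d=f['orientation']@np.array([(uv[0]-f['cx'])/f['fx'],(uv[1]-f['cy'])/f['fy'],1]);p=f['position'];return p+d*(z-p[2])/d[2]
E
python3 - <<'E'
import numpy as np
from h import *
f=np.load('top.npz')
c=np.array([(203,47),(567,150),(467,515),(95,408)])/4.5+[225,130]   # far-left, far-right, near-right, near-left
P=np.array([ray(f,u,.060) for u in c]);print(P.round(4))
for a,b in((0,1),(1,2),(2,3),(3,0)):print(np.linalg.norm(P[a]-P[b]))
m=P.mean(0);x=P[0]+P[1]-P[2]-P[3];y=P[0]+P[3]-P[1]-P[2]
print(m,np.degrees(np.arctan2(x[1],x[0])),np.degrees(np.arctan2(-y[0],y[1])))
E
```

```text
[[0.6991 0.1764 0.06  ]
 [0.6508 0.0035 0.06  ]
 [0.4787 0.0495 0.06  ]
 [0.5268 0.2228 0.06  ]]
0.1795841433487518
0.1781266947633271
0.1798370020433029
0.17846996176752816
[0.58885319 0.11306822 0.06      ] -15.01483160360328 -15.566273370678518
```

```bash
cat >>h.py <<'E'
yaw=np.radians(-15.3);C=np.array([.5889,.1131]);X=np.array([np.cos(yaw),np.sin(yaw)]);Y=np.array([-X[1],X[0]])
def tob(p):return np.array([(p[:2]-C)@X,(p[:2]-C)@Y])*1000
def tow(x,y):return C+(x*X+y*Y)/1000
def mv(bot,x,y,ztip):
    s=bot.observe();w=np.array([*tow(x,y),ztip/1000+.025])
    return (s['tool_rot'].T@(w-s['tcp_pos'])*1000).round(1), -(np.degrees(yaw)+90-np.degrees(np.arctan2(*s['tool_rot'][1::-1,1])))
E
python3 - <<'E'
from h import *
from plant import bot
f=np.load('top.npz')
for z in(.125,.135,.145):print(z,tob(ray(f,np.array([277,330])/4.5+[225,130],z)))
print(tob(ray(f,(388,168),.145)),tob(ray(f,(229,131),.095)))
print(mv(bot,-43,-35,180))
E
```

```text
0.125 [-37.01725447  11.3827604 ]
0.135 [-37.97728247  10.32210411]
0.145 [-38.93731048   9.26144783]
[  80.96032299 -160.83866884] [ 78.10163234 171.50832579]
(array([-480.2, -290.1,   51. ]), np.float64(-3.537580851212482))
```

Request:
send_rows([
  {"claw": 0,"delta_pos": [-60,-36,0],"twist": -1},
  {"claw": 0,"delta_pos": [-120,-73,0],"twist": -2},
  {"claw": 0,"delta_pos": [-180,-109,0],"twist": -3.5},
  {"claw": 0,"delta_pos": [-240,-145,10],"twist": -3.5},
  {"claw": 0,"delta_pos": [-300,-181,20],"twist": -3.5},
  {"claw": 0,"delta_pos": [-360,-218,30],"twist": -3.5},
  {"claw": 0,"delta_pos": [-420,-254,40],"twist": -3.5},
  {"claw": 0,"delta_pos": [-478,-285,50],"twist": -3.5},
])

```text
t: 0.77
tcp_pos: [0.3923, 0.2646, 0.2347]
tool_rot: [[-0.964, 0.264, -0.0], [0.264, 0.964, -0.0], [0.0, -0.0, -1.0]]
force: [0.9, 1.5, 0.4]
finger_gap: 0.0002
grip_force: 0.0
```

```bash
python3 - <<'E'
from h import *
from plant import bot
s=bot.observe();print(s['t'],s['tcp_pos'],s['finger_gap'],s['force'])
print(mv(bot,-43,-24,180))
E
```

```text
0.7667 [0.39225114 0.26457606 0.23472062] 0.00022218660473059443 [0.88472904 1.54076256 0.35263452]
(array([-186.7, -118.1,   29.7]), np.float64(-0.03362173839533966))
```

Request:
send_rows([
  {"claw": 0,"delta_pos": [-35,-22,5]},
  {"claw": 0,"delta_pos": [-70,-44,10]},
  {"claw": 0,"delta_pos": [-105,-66,15]},
  {"claw": 0,"delta_pos": [-140,-88,20]},
  {"claw": 0,"delta_pos": [-175,-108,25]},
  {"claw": 0,"delta_pos": [-184,-116,29]},
  {"claw": 0,"delta_pos": [-184,-116,29]},
  {"claw": 0,"delta_pos": [-184,-116,29]},
])

```text
$.steps[0]: bad value
```

```bash
python3 - <<'E'
from h import *
from plant import bot
import cv2
s=bot.observe();print(s['t'],s['tcp_pos'],s['force'],s['finger_gap'],tob(s['tcp_pos']))
print(mv(bot,-43,-24,150))
f=bot.grab_frame('wrist');cv2.imwrite('pics/w1.png',f['color'][...,::-1]);print(f['hand_eye'],f['fx'],f['cx'],f['cy'])
f=bot.grab_frame('scene');cv2.imwrite('pics/s1.png',cv2.resize(f['color'][130:280,240:450,::-1],None,fx=3.5,fy=3.5,interpolation=cv2.INTER_CUBIC))
E
```

```text
0.7667 [0.39225114 0.26457606 0.23472062] [0.88472904 1.54076256 0.35263452] 0.00022218660473059443 [-229.64956258   94.21702451]
(array([-186.7, -118.1,   59.7]), np.float64(-0.03362173839533966))
[[ 1.85165565e-04 -9.59026489e-01 -2.83316358e-01  7.28595376e-02]
 [ 9.99999932e-01  2.68177430e-04 -2.54216548e-04  1.59659627e-03]
 [ 3.19779457e-04 -2.83316292e-01  9.59026473e-01 -1.16345549e-01]
 [ 0.00000000e+00  0.00000000e+00  0.00000000e+00  1.00000000e+00]] 316.1091295690836 317.55948272110027 204.13633726241665
```

View pics/w1.png

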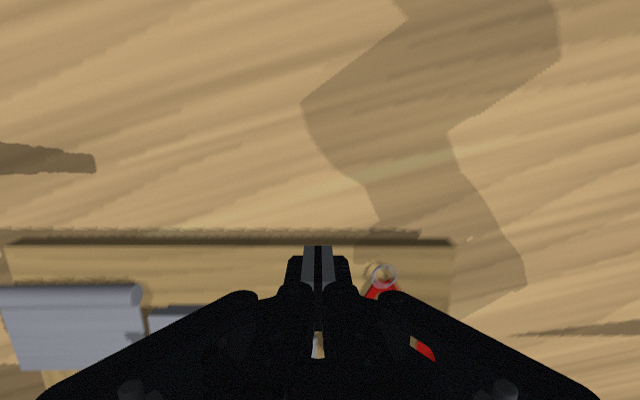

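View pics/s1.png

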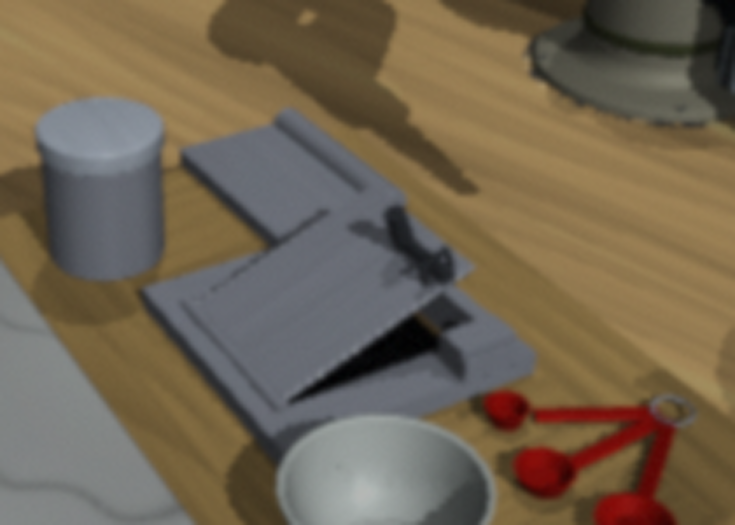

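The wrist view shows the closed fingertips at (303–334, 250), about 13 mm across, with image right as board +y. The move was refused because the twist was missing. The scene crop shows the post raised at about (400,220), with the bolt pointing at the keeper.

Request:
send_rows([
  {"claw": 0,"twist": 0,"delta_pos": [-35,-22,5]},
  {"claw": 0,"twist": 0,"delta_pos": [-70,-44,10]},
  {"claw": 0,"twist": 0,"delta_pos": [-105,-66,15]},
  {"claw": 0,"twist": 0,"delta_pos": [-140,-88,20]},
  {"claw": 0,"twist": 0,"delta_pos": [-175,-108,25]},
  {"claw": 0,"twist": 0,"delta_pos": [-184,-116,29]},
  {"claw": 0,"twist": 0,"delta_pos": [-184,-116,29]},
  {"claw": 0,"twist": 0,"delta_pos": [-184,-116,29]},
])

```text
t: 1.53
tcp_pos: [0.5377, 0.1063, 0.2055]
tool_rot: [[-0.964, 0.265, -0.002], [0.265, 0.964, 0.0], [0.002, -0.0, -1.0]]
force: [-0.3, 1.7, -0.1]
finger_gap: -0.0001
grip_force: 0.0
```

```bash
python3 - <<'E'
from h import *
from plant import bot
import cv2
s=bot.observe();print(s['t'],s['tcp_pos'],s['force'],s['finger_gap'],tob(s['tcp_pos']))
print(mv(bot,-43,-24,150))
f=bot.grab_frame('wrist');cv2.imwrite('pics/w2.png',f['color'][...,::-1])
E
```

```text
1.5333 [0.53770629 0.10627681 0.2054557 ] [-0.25894919  1.73011256 -0.13378965] -7.821018337346237e-05 [-47.57881479 -20.08999857]
(array([-4.6, -3.9, 30.4]), np.float64(-0.07168121397141647))
```

View pics/w2.png

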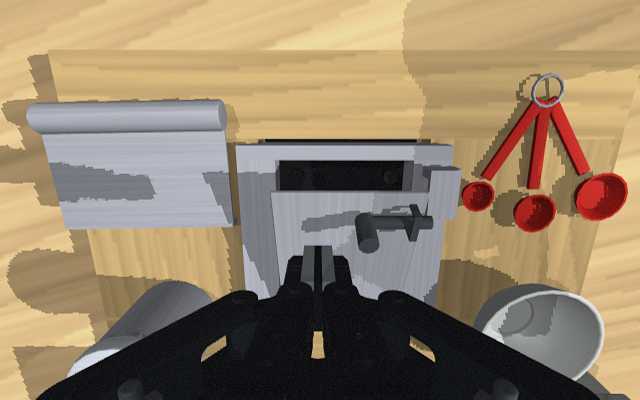

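The wrist view shows the post top at about (368,242) and its foot near (365,216), with the rod running right to its tip at about (433,222). The plate to the left of the post, at (300,225), is bare.

```bash
python3 - <<'E'
from h import *
from plant import bot
s=bot.observe();R=s['tool_rot'];H=np.array([[0,-.959,-.2833,.07286],[1,0,0,.0016],[0,-.2833,.959,-.11635]])
f=dict(orientation=R@H[:,:3],position=s['tcp_pos']+R@H[:,3],fx=316.1,fy=316.1,cx=317.56,cy=204.14)
for u,z in(((368,244),.133),((366,216),.105),((433,222),.105),((272,192),.11),((276,192),.11),((420,192),.11),((318,250),.18)):print(u,tob(ray(f,u,z)))
E
```

```text
(368, 244) [-38.10049764  14.79769968]
(366, 216) [-47.84427536  17.19867014]
(433, 222) [-43.23394104  66.23839862]
(272, 192) [-67.0394021  -49.46011768]
(276, 192) [-67.03941047 -46.69036323]
(420, 192) [-67.039712    53.02708458]
(318, 250) [-55.43873106 -17.70501395]
```

Request:
send_rows([
  {"claw": 0,"twist": 0,"delta_pos": [-4,0,15]},
  {"claw": 0,"twist": 0,"delta_pos": [-4,0,30]},
  {"claw": 0,"twist": 0,"delta_pos": [-4,0,45]},
  {"claw": 0,"twist": 0,"delta_pos": [-4,0,52]},
  {"claw": 0,"twist": 0,"delta_pos": [-4,0,52]},
  {"claw": 0,"twist": 0,"delta_pos": [-4,0,52]},
])

```text
t: 2.08
tcp_pos: [0.5418, 0.1057, 0.1546]
tool_rot: [[-0.965, 0.263, 0.0], [0.263, 0.965, 0.0], [-0.0, 0.0, -1.0]]
force: [0.5, 0.3, 0.4]
finger_gap: -0.0005
grip_force: 0.0
```

Request:
send_rows([
  {"claw": 0,"twist": 0,"delta_pos": [0,0,2]},
  {"claw": 0,"twist": 0,"delta_pos": [0,0,4]},
  {"claw": 0,"twist": 0,"delta_pos": [0,0,6]},
  {"claw": 0,"twist": 0,"delta_pos": [0,0,6]},
])

```text
t: 2.42
tcp_pos: [0.542, 0.1048, 0.1479]
tool_rot: [[-0.964, 0.265, -0.0], [0.265, 0.964, -0.0], [0.0, -0.0, -1.0]]
force: [-0.4, 0.3, 0.2]
finger_gap: -0.0001
grip_force: 0.0
```

Request:
send_rows([
  {"claw": 0,"twist": 0,"delta_pos": [0,0,2]},
  {"claw": 0,"twist": 0,"delta_pos": [0,0,4]},
  {"claw": 0,"twist": 0,"delta_pos": [0,0,6]},
  {"claw": 0,"twist": 0,"delta_pos": [0,0,6]},
])

```text
t: 2.75
tcp_pos: [0.5419, 0.1048, 0.1415]
tool_rot: [[-0.964, 0.265, -0.001], [0.265, 0.964, 0.0], [0.001, -0.0, -1.0]]
force: [-0.2, 0.3, 0.2]
finger_gap: 0.0001
grip_force: 0.0
```

Request:
send_rows([
  {"claw": 0,"twist": 0,"delta_pos": [0,0,2]},
  {"claw": 0,"twist": 0,"delta_pos": [0,0,4]},
  {"claw": 0,"twist": 0,"delta_pos": [0,0,4]},
  {"claw": 0,"twist": 0,"delta_pos": [0,0,4]},
])

```text
t: 3.08
tcp_pos: [0.5421, 0.1048, 0.1378]
tool_rot: [[-0.964, 0.265, -0.0], [0.265, 0.964, 0.0], [0.0, -0.0, -1.0]]
force: [-0.1, -0.0, 0.2]
finger_gap: -0.0
grip_force: 0.0
```

Request:
send_rows([
  {"claw": 0,"twist": 0,"delta_pos": [0,0,2]},
  {"claw": 0,"twist": 0,"delta_pos": [0,0,4]},
  {"claw": 0,"twist": 0,"delta_pos": [0,0,4]},
  {"claw": 0,"twist": 0,"delta_pos": [0,0,4]},
])

```text
t: 3.42
tcp_pos: [0.5421, 0.1048, 0.1338]
tool_rot: [[-0.964, 0.265, -0.0], [0.265, 0.964, -0.0], [0.0, -0.0, -1.0]]
force: [0.6, 0.5, 0.8]
finger_gap: 0.0001
grip_force: 0.0
```

Request:
send_rows([
  {"claw": 0,"twist": 0,"delta_pos": [0,0,2]},
  {"claw": 0,"twist": 0,"delta_pos": [0,0,4]},
  {"claw": 0,"twist": 0,"delta_pos": [0,0,4]},
  {"claw": 0,"twist": 0,"delta_pos": [0,0,4]},
])

```text
t: 3.75
tcp_pos: [0.5423, 0.1048, 0.1301]
tool_rot: [[-0.964, 0.265, 0.0], [0.265, 0.964, 0.0], [-0.0, 0.0, -1.0]]
force: [-1.0, 0.5, 3.4]
finger_gap: -0.0001
grip_force: 1.6
```

Request:
send_rows([
  {"claw": 0,"twist": 0,"delta_pos": [0,0,2]},
  {"claw": 0,"twist": 0,"delta_pos": [0,0,5]},
  {"claw": 0,"twist": 0,"delta_pos": [0,0,8]},
  {"claw": 0,"twist": 0,"delta_pos": [0,0,11]},
  {"claw": 0,"twist": 0,"delta_pos": [0,0,14]},
  {"claw": 0,"twist": 0,"delta_pos": [0,0,17]},
  {"claw": 0,"twist": 0,"delta_pos": [0,0,18]},
  {"claw": 0,"twist": 0,"delta_pos": [0,0,18]},
])

```text
t: 4.42
tcp_pos: [0.5417, 0.1049, 0.1116]
tool_rot: [[-0.964, 0.264, -0.001], [0.264, 0.964, 0.0], [0.001, -0.0, -1.0]]
force: [-3.0, 0.4, 8.0]
finger_gap: 0.0004
grip_force: 3.3
```

Request:
send_rows([
  {"claw": 0,"twist": 0,"delta_pos": [0,0,2]},
  {"claw": 0,"twist": 0,"delta_pos": [0,0,4]},
  {"claw": 0,"twist": 0,"delta_pos": [0,0,6]},
  {"claw": 0,"twist": 0,"delta_pos": [0,0,8]},
  {"claw": 0,"twist": 0,"delta_pos": [0,0,10]},
  {"claw": 0,"twist": 0,"delta_pos": [0,0,12]},
  {"claw": 0,"twist": 0,"delta_pos": [0,0,12]},
  {"claw": 0,"twist": 0,"delta_pos": [0,0,12]},
])

```text
t: 5.08
tcp_pos: [0.5415, 0.105, 0.1]
tool_rot: [[-0.964, 0.264, -0.001], [0.264, 0.964, 0.0], [0.001, -0.0, -1.0]]
force: [-4.7, 2.1, 9.8]
finger_gap: -0.0002
grip_force: 4.5
```

Request:
send_rows([
  {"claw": 0,"twist": 0,"delta_pos": [0,0,1.5]},
  {"claw": 0,"twist": 0,"delta_pos": [0,0,3]},
  {"claw": 0,"twist": 0,"delta_pos": [0,0,4.5]},
  {"claw": 0,"twist": 0,"delta_pos": [0,0,6]},
  {"claw": 0,"twist": 0,"delta_pos": [0,0,7]},
  {"claw": 0,"twist": 0,"delta_pos": [0,0,7]},
  {"claw": 0,"twist": 0,"delta_pos": [0,0,7]},
])

```text
t: 5.67
tcp_pos: [0.541, 0.1051, 0.0929]
tool_rot: [[-0.964, 0.264, -0.003], [0.264, 0.964, 0.0], [0.003, -0.0, -1.0]]
force: [-6.2, 1.5, 11.4]
finger_gap: -0.0001
grip_force: 5.3
```

Request:
send_rows([
  {"claw": 0,"twist": 0,"delta_pos": [0,0,1]},
  {"claw": 0,"twist": 0,"delta_pos": [0,0,2]},
  {"claw": 0,"twist": 0,"delta_pos": [0,0,3]},
  {"claw": 0,"twist": 0,"delta_pos": [0,0,3]},
  {"claw": 0,"twist": 0,"delta_pos": [0,0,3]},
])

```text
t: 6.08
tcp_pos: [0.541, 0.1052, 0.09]
tool_rot: [[-0.964, 0.264, -0.003], [0.264, 0.964, 0.001], [0.003, -0.0, -1.0]]
force: [-5.7, 1.1, 11.1]
finger_gap: -0.0001
grip_force: 5.6
```

Request:
send_rows([
  {"claw": 0,"twist": 0,"delta_pos": [0,0,1]},
  {"claw": 0,"twist": 0,"delta_pos": [0,0,2]},
  {"claw": 0,"twist": 0,"delta_pos": [0,0,2]},
  {"claw": 0,"twist": 0,"delta_pos": [0,0,2]},
])

```text
t: 6.42
tcp_pos: [0.5409, 0.1052, 0.0881]
tool_rot: [[-0.964, 0.264, -0.003], [0.264, 0.964, 0.001], [0.003, -0.0, -1.0]]
force: [-7.3, 1.5, 11.9]
finger_gap: 0.0001
grip_force: 6.0
```

Request:
send_rows([
  {"claw": 0,"twist": 0,"delta_pos": [0,0,0.5]},
  {"claw": 0,"twist": 0,"delta_pos": [0,0,1]},
  {"claw": 0,"twist": 0,"delta_pos": [0,0,1]},
  {"claw": 0,"twist": 0,"delta_pos": [0,0,1]},
])

```text
t: 6.75
tcp_pos: [0.5409, 0.1052, 0.0871]
tool_rot: [[-0.964, 0.264, -0.003], [0.264, 0.964, 0.0], [0.003, -0.0, -1.0]]
force: [-7.0, 2.2, 12.7]
finger_gap: 0.0001
grip_force: 6.3
```

Request:
send_rows([
  {"claw": 0,"twist": 0,"delta_pos": [0,0,0.5]},
  {"claw": 0,"twist": 0,"delta_pos": [0,0,1]},
  {"claw": 0,"twist": 0,"delta_pos": [0,0,1]},
  {"claw": 0,"twist": 0,"delta_pos": [0,0,1]},
])

```text
t: 7.08
tcp_pos: [0.5409, 0.1052, 0.0865]
tool_rot: [[-0.964, 0.264, -0.002], [0.264, 0.964, 0.0], [0.002, -0.0, -1.0]]
force: [-7.6, 1.5, 15.6]
finger_gap: -0.0002
grip_force: 7.8
```

Request:
send_rows([
  {"claw": 0,"twist": 0,"delta_pos": [0,0,0.4]},
  {"claw": 0,"twist": 0,"delta_pos": [0,0,0.8]},
  {"claw": 0,"twist": 0,"delta_pos": [0,0,0.8]},
  {"claw": 0,"twist": 0,"delta_pos": [0,0,0.8]},
])

```text
t: 7.42
tcp_pos: [0.5409, 0.1052, 0.0861]
tool_rot: [[-0.964, 0.264, -0.002], [0.264, 0.964, 0.0], [0.002, -0.0, -1.0]]
force: [-10.3, 1.6, 19.8]
finger_gap: 0.0001
grip_force: 9.8
```

Request:
send_rows([
  {"claw": 0,"twist": 0,"delta_pos": [0,0,-0.8]},
  {"claw": 0,"twist": 0,"delta_pos": [0,1,-0.8]},
  {"claw": 0,"twist": 0,"delta_pos": [0,3,-0.8]},
  {"claw": 0,"twist": 0,"delta_pos": [0,5,-0.8]},
  {"claw": 0,"twist": 0,"delta_pos": [0,6,-0.8]},
  {"claw": 0,"twist": 0,"delta_pos": [0,6,-0.8]},
])

```text
t: 7.92
tcp_pos: [0.544, 0.1096, 0.0867]
tool_rot: [[-0.964, 0.264, 0.001], [0.264, 0.964, -0.002], [-0.002, -0.002, -1.0]]
force: [-3.8, -5.5, 12.5]
finger_gap: -0.0001
grip_force: 6.6
```

Request:
send_rows([
  {"claw": 0,"twist": 0,"delta_pos": [0,1,0]},
  {"claw": 0,"twist": 0,"delta_pos": [0,2,0]},
  {"claw": 0,"twist": 0,"delta_pos": [0,3,0]},
  {"claw": 0,"twist": 0,"delta_pos": [0,4,0]},
  {"claw": 0,"twist": 0,"delta_pos": [0,4,0]},
  {"claw": 0,"twist": 0,"delta_pos": [0,4,0]},
])

```text
t: 8.42
tcp_pos: [0.5453, 0.1133, 0.0868]
tool_rot: [[-0.964, 0.264, 0.002], [0.264, 0.964, -0.002], [-0.002, -0.002, -1.0]]
force: [-3.3, -7.4, 13.0]
finger_gap: 0.0001
grip_force: 6.4
```

Request:
send_rows([
  {"claw": 0,"twist": 0,"delta_pos": [0,1,0]},
  {"claw": 0,"twist": 0,"delta_pos": [0,2,0]},
  {"claw": 0,"twist": 0,"delta_pos": [0,3,0]},
  {"claw": 0,"twist": 0,"delta_pos": [0,4,0]},
  {"claw": 0,"twist": 0,"delta_pos": [0,5,0]},
  {"claw": 0,"twist": 0,"delta_pos": [0,6,0]},
])

```text
t: 8.92
tcp_pos: [0.547, 0.1189, 0.0868]
tool_rot: [[-0.964, 0.264, 0.002], [0.264, 0.964, -0.003], [-0.003, -0.002, -1.0]]
force: [-2.3, -9.9, 13.0]
finger_gap: -0.0001
grip_force: 6.6
```

Request:
send_rows([
  {"claw": 0,"twist": 0,"delta_pos": [0,1,0]},
  {"claw": 0,"twist": 0,"delta_pos": [0,2,0]},
  {"claw": 0,"twist": 0,"delta_pos": [0,3,0]},
  {"claw": 0,"twist": 0,"delta_pos": [0,4,0]},
  {"claw": 0,"twist": 0,"delta_pos": [0,5,0]},
  {"claw": 0,"twist": 0,"delta_pos": [0,6,0]},
])

```text
t: 9.42
tcp_pos: [0.5488, 0.1245, 0.0869]
tool_rot: [[-0.964, 0.264, 0.002], [0.264, 0.964, -0.003], [-0.003, -0.002, -1.0]]
force: [-1.9, -8.9, 12.2]
finger_gap: 0.0
grip_force: 7.2
```

```bash
python3 - <<'E'
from h import *
from plant import bot
import cv2
s=bot.observe();print(s['tcp_pos'],s['force'],tob(s['tcp_pos']))
f=bot.grab_frame('wrist');cv2.imwrite('pics/w3.png',f['color'][...,::-1])
E
```

```text
[0.54875007 0.12450992 0.0868574 ] [-1.85227792 -8.90755615 12.15761613] [-41.73768023   0.41104111]
```

View pics/w3.png

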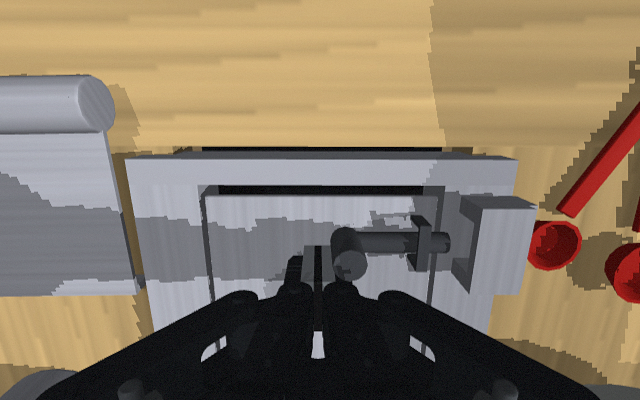

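The flap lies flat and the fingertips (318,255) touch the post (348,250). The rod tip at (450,242) is short of the keeper mouth at about (465,245), so I'll keep sliding.

Request:
send_rows([
  {"claw": 0,"twist": 0,"delta_pos": [0,1,0.1]},
  {"claw": 0,"twist": 0,"delta_pos": [0,2,0.2]},
  {"claw": 0,"twist": 0,"delta_pos": [0,3,0.2]},
  {"claw": 0,"twist": 0,"delta_pos": [0,4,0.2]},
  {"claw": 0,"twist": 0,"delta_pos": [0,5,0.2]},
  {"claw": 0,"twist": 0,"delta_pos": [0,6,0.2]},
])

```text
t: 9.97
tcp_pos: [0.5503, 0.1301, 0.0867]
tool_rot: [[-0.964, 0.264, 0.002], [0.264, 0.964, -0.003], [-0.003, -0.003, -1.0]]
force: [-1.9, -10.1, 13.4]
finger_gap: -0.0002
grip_force: 7.5
```

Request:
send_rows([
  {"claw": 0,"twist": 0,"delta_pos": [0,1,0]},
  {"claw": 0,"twist": 0,"delta_pos": [0,2,0]},
  {"claw": 0,"twist": 0,"delta_pos": [0,3,0]},
  {"claw": 0,"twist": 0,"delta_pos": [0,4,0]},
  {"claw": 0,"twist": 0,"delta_pos": [0,5,0]},
])

```text
t: 10.38
tcp_pos: [0.5516, 0.135, 0.0867]
tool_rot: [[-0.964, 0.265, 0.002], [0.265, 0.964, -0.003], [-0.003, -0.002, -1.0]]
force: [-2.0, -8.5, 12.6]
finger_gap: -0.0001
grip_force: 7.6
```

Request:
send_rows([
  {"claw": 0,"twist": 0,"delta_pos": [0,1,0]},
  {"claw": 0,"twist": 0,"delta_pos": [0,2,0]},
  {"claw": 0,"twist": 0,"delta_pos": [0,3,0]},
  {"claw": 0,"twist": 0,"delta_pos": [0,4,0]},
  {"claw": 0,"twist": 0,"delta_pos": [0,4,0]},
])

```text
t: 10.8
tcp_pos: [0.5527, 0.139, 0.0867]
tool_rot: [[-0.964, 0.264, 0.002], [0.264, 0.964, -0.003], [-0.003, -0.002, -1.0]]
force: [-1.7, -8.9, 13.0]
finger_gap: -0.0
grip_force: 7.5
```

Request:
send_rows([
  {"claw": 0,"twist": 0,"delta_pos": [0,1,0]},
  {"claw": 0,"twist": 0,"delta_pos": [0,2,0]},
  {"claw": 0,"twist": 0,"delta_pos": [0,3,0]},
  {"claw": 0,"twist": 0,"delta_pos": [0,3,0]},
])

```text
t: 11.13
tcp_pos: [0.5535, 0.1419, 0.0867]
tool_rot: [[-0.964, 0.264, 0.002], [0.264, 0.964, -0.003], [-0.003, -0.002, -1.0]]
force: [-1.1, -8.7, 13.2]
finger_gap: -0.0003
grip_force: 7.5
```

Request:
send_rows([
  {"claw": 0,"twist": 0,"delta_pos": [0,1,0]},
  {"claw": 0,"twist": 0,"delta_pos": [0,2,0]},
  {"claw": 0,"twist": 0,"delta_pos": [0,3,0]},
  {"claw": 0,"twist": 0,"delta_pos": [0,3,0]},
])

```text
t: 11.47
tcp_pos: [0.5543, 0.1447, 0.0867]
tool_rot: [[-0.964, 0.264, 0.002], [0.264, 0.964, -0.003], [-0.003, -0.002, -1.0]]
force: [-1.9, -8.6, 13.5]
finger_gap: 0.0003
grip_force: 7.6
```

```bash
python3 - <<'E'
from h import *
from plant import bot
import cv2
s=bot.observe();print(s['tcp_pos'],s['force'],tob(s['tcp_pos']))
f=bot.grab_frame('wrist');cv2.imwrite('pics/w4.png',f['color'][...,::-1])
E
```

```text
[0.55432003 0.14471766 0.086712  ] [-1.89909856 -8.60768491 13.51866724] [-41.69741778  21.37232535]
```

View pics/w4.png

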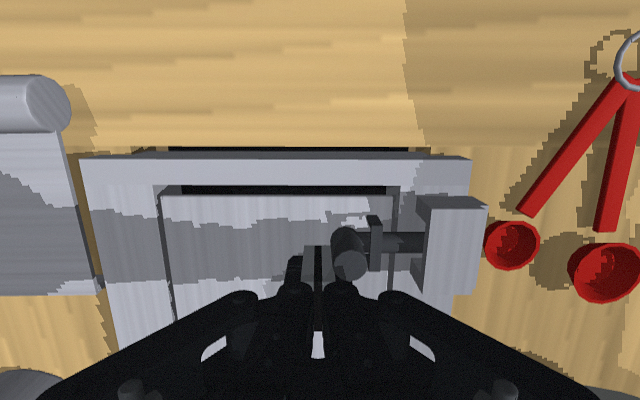

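The rod is now inside the keeper (mouth at about (425,245)), with the post at (348,250). I'll push on until the end pad is felt.

Request:
send_rows([
  {"claw": 0,"twist": 0,"delta_pos": [0,1,0]},
  {"claw": 0,"twist": 0,"delta_pos": [0,2,0]},
  {"claw": 0,"twist": 0,"delta_pos": [0,2,0]},
])

```text
t: 11.77
tcp_pos: [0.5549, 0.1467, 0.0867]
tool_rot: [[-0.964, 0.264, 0.002], [0.264, 0.964, -0.003], [-0.003, -0.002, -1.0]]
force: [-1.0, -8.1, 12.1]
finger_gap: 0.0002
grip_force: 7.6
```

Request:
send_rows([
  {"claw": 0,"twist": 0,"delta_pos": [0,1,0]},
  {"claw": 0,"twist": 0,"delta_pos": [0,2,0]},
  {"claw": 0,"twist": 0,"delta_pos": [0,2,0]},
])

```text
t: 12.02
tcp_pos: [0.5553, 0.1483, 0.0867]
tool_rot: [[-0.964, 0.264, 0.002], [0.264, 0.964, -0.004], [-0.003, -0.003, -1.0]]
force: [-1.4, -11.1, 13.2]
finger_gap: 0.0001
grip_force: 8.8
```

Request:
send_rows([
  {"claw": 0,"twist": 0,"delta_pos": [0,0.8,0]},
  {"claw": 0,"twist": 0,"delta_pos": [0,1.5,0]},
  {"claw": 0,"twist": 0,"delta_pos": [0,1.5,0]},
])

```text
t: 12.27
tcp_pos: [0.5556, 0.1492, 0.0867]
tool_rot: [[-0.964, 0.264, 0.001], [0.264, 0.964, -0.005], [-0.003, -0.004, -1.0]]
force: [-2.8, -14.0, 14.0]
finger_gap: 0.0001
grip_force: 10.3
```

Request:
send_rows([
  {"claw": 0,"twist": 0,"delta_pos": [0,0,0]},
  {"claw": 0,"twist": 0,"delta_pos": [0,0,0]},
  {"claw": 0,"twist": 0,"delta_pos": [0,-2,-0.5]},
  {"claw": 0,"twist": 0,"delta_pos": [0,-4,-2]},
  {"claw": 0,"twist": 0,"delta_pos": [0,-6,-5]},
  {"claw": 0,"twist": 0,"delta_pos": [0,-8,-20]},
  {"claw": 0,"twist": 0,"delta_pos": [0,-8,-50]},
  {"claw": 0,"twist": 0,"delta_pos": [0,-8,-80]},
])

```text
t: 12.93
tcp_pos: [0.5522, 0.1436, 0.1652]
tool_rot: [[-0.964, 0.265, -0.004], [0.265, 0.964, -0.0], [0.003, -0.001, -1.0]]
force: [1.8, 0.3, 0.7]
finger_gap: 0.0001
grip_force: 0.0
```

Request:
send_rows([
  {"claw": 0,"twist": 0,"delta_pos": [20,-10,-20]},
  {"claw": 0,"twist": 0,"delta_pos": [40,-20,-30]},
  {"claw": 0,"twist": 0,"delta_pos": [40,-20,-30]},
  {"claw": 0,"twist": 0,"delta_pos": [40,-20,-30]},
])

```text
t: 13.27
tcp_pos: [0.5086, 0.1351, 0.1958]
tool_rot: [[-0.964, 0.265, 0.0], [0.265, 0.964, -0.0], [-0.0, 0.0, -1.0]]
force: [1.4, 0.6, 0.2]
finger_gap: 0.0003
grip_force: 0.0
```

```bash
python3 - <<'E'
from h import *
from plant import bot
import cv2
s=bot.observe();print(s['tcp_pos'],s['force'],tob(s['tcp_pos']))
f=bot.grab_frame('wrist');cv2.imwrite('pics/w5.png',f['color'][...,::-1])
E
```

```text
[0.50861829 0.13506696 0.19583561] [1.41665148 0.56155438 0.2424226 ] [-8.32328061e+01  4.21781099e-03]
```

View pics/w5.png

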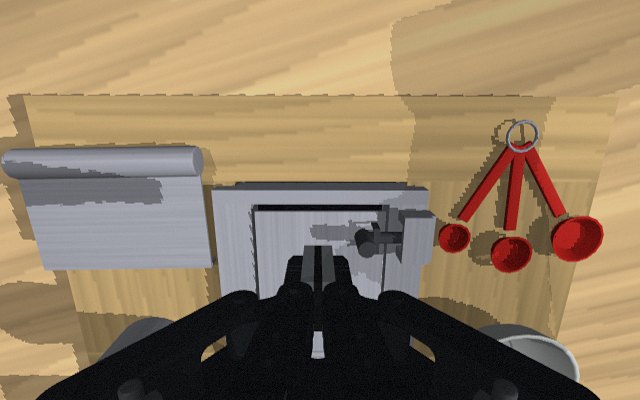

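With the arm clear, the flap stays level. The post at (370,245) is close to the guide, the rod runs under the keeper (405,235), and the bystanders I can see have not moved. I'm handing in the job.

```bash
python3 -c "
from plant import bot
print(bot.job_done())"
```

```text
the job is handed in; nothing more can be done
None
```

The flap is shut with its bolt home under the keeper and stayed level when released. The highest press I read was about 20 N, the scraper, spoons, bowl and canister weren't touched, and the job is handed in (no verdict was returned).

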